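# Tip the cap pot into the tray on the filling station

### The job

Set the blue tray level on the raised pedestal in front of the tipping pot, then tip the pot by its red handle until all six gold caps have dropped into the tray, and swing the pot fully back upright. The tray must stay on the pedestal with all the caps in it; leave the bottles and the orange carton where they are.

Things in the scene. Friction and masses are not known exactly. Their poses are not given: they have to be found in the camera images.
- station: fixed white base plate (170 mm along x; y from +100 to -140 mm; 10 mm thick) with an aluminium yoke (two posts at x = +/-60, 12 mm thick, 34 mm along y, 215 mm high) and, at y = -80, the pedestal. Origin on the table under the pot's pivot axis; z up. The pot tips towards the station's -y; the red handle is on its -x side
- platform (a point): centre of the top of the pedestal: a black rubber square 66 x 66 mm, its top 50 mm above the table, at (0, -80, 50) mm in the station's frame; same axes as the station
- pivot (a point): on the pot's pivot axis, at (0, 0, 195) mm in the station's frame, same axes; the pivot axis is the station's x
- pot (a joint): tilt of the pot in rad: 0 = upright against its stop, growing as it tips towards the pedestal; end stop at 2.3. Friction (about 0.14 N m) holds it where it is left. The caps slide out between about 1.7 and 2.0 rad; past 2.1 it drains completely
- handle (a point): middle of the pot's red grip: round bar 14 mm thick, 50 mm long along station x, 108 mm to the -x side of the pivot, 90 mm from its axis; the crank arm joins its +x end. Pot upright: at y = +78, z = 240 mm in the station's frame (30 deg above level). It swings over the top with the pot; at 2.1 rad it is at y = -78, z = 240. Push, straddle or pinch it from above. The point turns with the pot
- pot_mouth (a point): centre of the mouth of the round steel pot: 94 mm across at the rim, 76 mm at the base, 75 mm high, wall 4 mm. Upright, at (0, 20, 250) mm in the station's frame: the rim reaches y = -27 and the base is 175 mm high. Tipped by 2.1 rad, its lip hangs at about y = -35, 143 mm above the table, over the near half of a tray on the pedestal
- tray: loose blue square plastic tray, 120 x 120 mm outside, 45 mm high, walls 9 mm thick, floor 5 mm, 110 to 210 g; origin at the centre of its underside, z up, x and y square to its walls. Pinch a wall from above. Set it square with the station; on the pedestal the upright pot stands above its near edge, so hold it by a wall beside or away from the pot
- cap0: gold screw cap, solid disc 28 mm in diameter, 18 mm high, 12 g; origin at its middle. It starts in the pot
- cap1: gold screw cap, solid disc 28 mm in diameter, 18 mm high, 12 g; origin at its middle. It starts in the pot
- cap2: gold screw cap, solid disc 28 mm in diameter, 18 mm high, 12 g; origin at its middle. It starts in the pot
- cap3: gold screw cap, solid disc 28 mm in diameter, 18 mm high, 12 g; origin at its middle. It starts in the pot
- cap4: gold screw cap, solid disc 28 mm in diameter, 18 mm high, 12 g; origin at its middle. It starts in the pot
- cap5: gold screw cap, solid disc 28 mm in diameter, 18 mm high, 12 g; origin at its middle. It starts in the pot
- bottle_a: bystander: small amber bottle with orange label and gold cap, 45 mm in diameter, 104 mm high; origin at the centre of its underside
- bottle_b: bystander: another such bottle, on the robot's side
- carton: bystander: orange carton 100 x 140 mm, 65 mm high; origin at the centre of its underside

How it is judged:
By the outcome, as a careful person would: the job done as asked, in the order asked, and still so for the second after the job is handed in, with the robot touching nothing.
It also fails if it takes over 72 s, if anything falls off the work surface, if the arm or the gripper's body presses on something with over 40 N, if the wrist force passes 120 N, or if a joint passes its speed limit or range.

### The arm

A 6-joint arm with a two-finger parallel gripper is mounted at the origin on the work surface. World frame = base frame: x ahead of the robot, y to its left, z up, the work surface at z = 0. Lengths are in m, angles in rad, forces in N, time in s.
With the tool pointing down it reaches from about 0.3 to 0.75 m from the base axis. Payload 8.5 kg.
Tool frame: the origin (TCP) lies midway between the tips of the shut fingers; the grasp point (between the pads) lies 19 mm behind it (manip.pinch_z is the z of the grasp point in the tool frame, in m); z points along the fingers, y is the line along which they close (so a half turn about z gives the same grasp; the last joint's range is limited). The gripper opens to 85 mm and grips with 20 to 120 N. Pads are 22 mm wide; open, the fingers measure 114 mm over their backs; the gripper's body (76 mm by 85 mm) begins 54 mm behind the grasp point. The pads swing forward as they close: fully open they stand 13 mm farther back than shut.
Start: joints at [0.985, 0.381, 1.297, -0, 1.464, -0.215], TCP at [0.199, 0.513, 0.231] pointing down, gripper open.
Joint ranges: [-3.11, 3.11], [-0.89, 2.33], [0.22, 2.48], [-1.42, 4.56], [0.17, 2.85], [-2.88, 2.88]. Speed limits (rad/s): [2.39, 2.39, 3.14, 3.14, 3.14, 3.14].

### API

Orientations are given as a unit quaternion [x, y, z, w].
In Python, from workcell import manip, jaws, optics, models gives the robot as it stands. Calls block until the motion is done:
- manip.movep(position, orientation): joint-space move of the TCP to a pose.
- manip.movel(position, frame=None, velocity=0.15, guard=None): straight line of the TCP; frame=None keeps the orientation; velocity is the mean speed in m/s. With guard (N) it stops when the force on the tool has changed by that much, and returns True; else False.
- manip.set_joints(angles): joint-space move.
- jaws.move_gripper(opening): finger opening in m; the grip force is fixed at half the most; returns when the fingers have stopped.
- manip.wait(seconds).
- manip.ik(position, orientation): joint angles nearest the present ones, or None.
- manip.sense(): the state.
- optics.capture(name): name is "scene" or "side" or "wrist"; returns a dict with "img" (384x512x3 uint8, blue, green, red), "depth" (384x512 float32, m along the optical axis (not along the pixel's ray), 0 where there is no reading), "fx", "fy", "cx", "cy" (pixels), "k1" (the pictures are not rectified: a ray, as slopes to the right and down, at radius r is drawn at 1 + k1 r^2 times it, then the intrinsics apply), "T" (4x4, takes a point from camera to world coordinates); the wrist camera has in their place "hand_eye" (4x4, takes a point from camera to tool coordinates, whose origin is the TCP and whose axes are the flange's). Camera axes: x right, y down, z forward; pixel columns grow to the right and rows downward; lengths in m; the calibration is good to about 2 mm. A picture is of the moment at which its call begins: read the wrist's pose just before it.
A pose or a line that the arm cannot do raises manip.IKError and nothing moves.
- manip.sign_off(): hands the job in; it is judged then, once.
Trained networks look in a picture, given as the dict that the camera call returned (one of the last four; its "shot" number tells which), for a name from the list of things; names that differ only in an ending like _2 or _b are one class to them, and where a whole thing is asked for, a point or a joint stands for the part that bears it (a point fixed in the world has none). Each returns a list of dicts, best first, with "confidence" (0 to 1); they miss things now and then, are a little off and sometimes report something else, mostly with a low value. They report only what shows in the picture. A call takes as long as a camera call.
- models.recognise(name, picture): "xyz" ([x, y, z] in m, in the coordinates of the camera as it stood for that picture, good to about 4 mm: the middle of the surface that is visible of it).
- models.tip_of(name, picture): "xyz" ([x, y, z] in m, in the coordinates of the camera as it stood for that picture, good to about 4 mm: a listed point, or the origin of a listed thing).
The state is a dict: "time": time; "joint_positions": joint angles; "joint_velocities": joint speeds; "joint_torque": joint torques, N m; "eef_pos": TCP position; "tool_rot": TCP orientation; "force": force on the tool from outside, world axes, zero at the start; "torque": the same for the moment, N m; "finger_gap": finger opening in m; "finger_force": force on a finger pad.
Only numpy, scipy, OpenCV 4.12 (cv2) and the standard library are available. Lean on these libraries where they do the work, as an engineer would, in place of code of your own. Each camera call takes 0.05 s, during which the arm holds its last target. There are 200 camera calls.

## Working session

There is one attempt and no reset: what is moved stays moved. The work goes in short steps, each a Python script; the robot and the scene stay as the last script left them, time stands still between calls to the robot, and variables do not carry over. Pictures are saved under pics/ and viewed, at most 10 in all, crops included, and the job is handed in when it is done.

```bash
ls; mkdir -p pics; cat > h.py <<'E'
import numpy as np, cv2
from scipy.spatial.transform import Rotation as R
from workcell import manip, jaws, optics, models
def T_of(p, s=None):
    if 'T' in p: return np.array(p['T'])
    s=s or manip.sense(); M=np.eye(4); M[:3,:3]=R.from_quat(s['tool_rot']).as_matrix(); M[:3,3]=s['eef_pos']
    return M@np.array(p['hand_eye'])
def w(T,x): return (T@np.r_[x,1])[:3]
def cloud(p,T=None):
    """HxWx3 world points, nan where no depth"""
    T=T_of(p) if T is None else T
    h,wd=p['depth'].shape; u,v=np.meshgrid(np.arange(wd),np.arange(h))
    K=np.array([[p['fx'],0,p['cx']],[0,p['fy'],p['cy']],[0,0,1]],float)
    n=cv2.undistortPoints(np.stack([u,v],-1).reshape(-1,1,2).astype(float),K,np.array([p['k1'],0,0,0.])).reshape(h,wd,2)
    d=np.where(p['depth']>0,p['depth'],np.nan)
    c=np.dstack([n[...,0]*d,n[...,1]*d,d]); return c@T[:3,:3].T+T[:3,3]
E
python3 - <<'E'
from h import *
ps=[]
for n in ('scene','side'):
    p=optics.capture(n); ps.append(p['img']); T=T_of(p); np.save(f'pics/{n}_c.npy',cloud(p)); np.save(f'pics/{n}_i.npy',p['img'])
    for t in ('tray','station','platform','pivot','handle','pot_mouth','bottle_a','carton'):
        for f in (models.tip_of,models.recognise):
            try: print(n,t,f.__name__,[(np.round(w(T,r['xyz']),3).tolist(),round(r['confidence'],2)) for r in f(t,p)[:3]])
            except Exception as e: print(n,t,e)
    cv2.imwrite(f'pics/{n}.png',p['img'])
s=manip.sense(); print(s)
E
```

```text
pics
workcell.py
scene tray call [([0.489, -0.236, 0.001], 0.82)]
scene tray call [([0.488, -0.239, 0.022], 0.67)]
scene station call [([0.616, 0.138, 0.001], 0.95)]
scene station call [([0.627, 0.137, 0.009], 0.97)]
scene platform call [([0.599, 0.059, 0.049], 0.78)]
scene platform call [([0.62, 0.141, 0.007], 0.78), ([0.619, 0.173, 0.218], 0.58)]
scene pivot call [([0.609, 0.138, 0.192], 0.7)]
scene pivot call [([0.622, 0.137, 0.008], 0.87)]
scene handle call [([0.518, 0.23, 0.243], 0.56), ([0.609, 0.141, 0.193], 0.32)]
scene handle call [([0.588, 0.163, 0.232], 0.57)]
scene pot_mouth call [([0.618, 0.157, 0.246], 0.6), ([0.605, 0.138, 0.191], 0.4)]
scene pot_mouth call [([0.592, 0.166, 0.226], 0.95), ([0.621, 0.141, 0.007], 0.34)]
scene bottle_a call [([0.392, -0.054, 0.003], 0.77), ([0.738, -0.094, 0.001], 0.67)]
scene bottle_a call [([0.751, -0.083, 0.076], 0.64), ([0.407, -0.053, 0.07], 0.61)]
scene carton call [([0.681, -0.272, 0.0], 0.71)]
scene carton call [([0.695, -0.262, 0.063], 0.88), ([0.627, 0.138, 0.011], 0.73)]
side tray call [([0.494, -0.23, -0.003], 0.89)]
side tra
[... 926 characters left out ...]
([ 9.84690253e-01,  3.80594889e-01,  1.29741965e+00, -1.19432996e-06,
        1.46360416e+00, -2.15275680e-01]), 'joint_velocities': array([-6.69683758e-06,  4.81161899e-04,  7.99853405e-04,  3.25405473e-04,
        6.43567998e-04,  1.12961731e-03]), 'joint_torque': array([-8.29268938e-04, -4.48316753e+01, -2.31463337e+01, -2.74949398e-04,
        5.36362677e-04, -4.52879249e-05]), 'eef_pos': array([0.19928888, 0.51259548, 0.23131851]), 'tool_rot': array([ 1.84354567e-01,  9.82859804e-01, -1.22246614e-05, -4.53365126e-06]), 'force': array([ 0.48558322, -0.44208497,  0.59055679]), 'torque': array([ 0.04079035,  0.01017765, -0.00555909]), 'finger_force': 0.0, 'finger_gap': 0.08512813001206809}
```

View pics/scene.png

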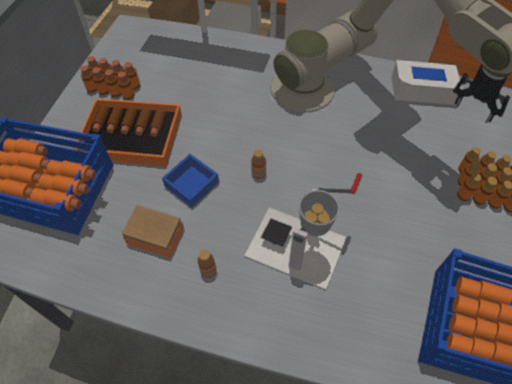

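```bash
python3 - <<'E'
from h import *
for n in ('scene','side'):
    c=np.load(f'pics/{n}_c.npy'); im=np.load(f'pics/{n}_i.npy').astype(int)
    b,g,r=im[...,0],im[...,1],im[...,2]; z=c[...,2]
    def rect(name,m):
        pts=c[m][:,:2].astype(np.float32)
        if len(pts)<20: print(n,name,len(pts)); return
        (cx,cy),(w_,h_),a=cv2.minAreaRect(pts); print(n,name,len(pts),'c',round(cx,4),round(cy,4),'size',round(w_,4),round(h_,4),'ang',round(a,2),'z',np.round(np.median(c[m][:,2]),4))
    near=lambda x,y,d:(abs(c[...,0]-x)<d)&(abs(c[...,1]-y)<d)
    rect('tray rim',(b>r+40)&(abs(z-.045)<.005)&near(.49,-.235,.12))
    rect('tray all',(b>r+40)&(z>.004)&(z<.052)&near(.49,-.235,.12))
    rect('platform',(abs(z-.05)<.005)&near(.6,.061,.065)&(im.max(-1)<110))
    rect('plate',(abs(z-.01)<.004)&near(.61,.13,.16))
    m=(r>g+70)&(r>b+70)&near(.52,.232,.06)&(z>.2); rect('handle',m)
    rect('posts top',(abs(z-.215)<.004)&near(.611,.141,.09)&(im.max(-1)>100))
    print('robot? bottles', [np.round(np.nanmean(c[near(x,y,.03)&(z>.098)&(z<.11)],0),3) for x,y in((.392,-.05),(.742,-.094))])
E
```

```text
scene tray rim 440 c 0.4897 -0.2357 size 0.1253 0.1216 ang 66.32 z 0.0442
scene tray all 1316 c 0.4897 -0.2357 size 0.1253 0.1216 ang 66.32 z 0.0241
scene platform 515 c 0.6021 0.057 size 0.0655 0.0677 ang 81.18 z 0.0493
scene plate 3209 c 0.6273 0.1215 size 0.2661 0.3031 ang 78.05 z 0.0098
scene handle 74 c 0.5203 0.2293 size 0.0092 0.0562 ang 81.11 z 0.2458
scene posts top 353 c 0.6159 0.1585 size 0.0807 0.1302 ang 82.22 z 0.2152
robot? bottles [array([ 0.397, -0.053,  0.104]), array([ 0.741, -0.094,  0.104])]
side tray rim 327 c 0.4886 -0.231 size 0.1218 0.1189 ang 66.44 z 0.0424
side tray all 1388 c 0.488 -0.2305 size 0.1228 0.1198 ang 66.08 z 0.0279
side platform 543 c 0.6264 0.0745 size 0.1017 0.0784 ang 15.5 z 0.0481
side plate 6363 c 0.6095 0.1222 size 0.2412 0.1691 ang 81.6 z 0.0083
side handle 318 c 0.5197 0.2354 size 0.0125 0.0589 ang 81.76 z 0.2438
side posts top 250 c 0.6132 0.1442 size 0.0319 0.1327 ang 83.71 z 0.2136
robot? bottles [array([ 0.395, -0.045,  0.102]), array([ 0.744, -0.091,  0.102])]
```

View pics/side.png

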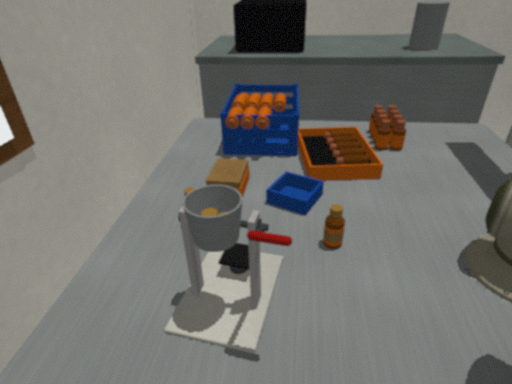

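```bash
cat >> h.py <<'E'
YAW=np.deg2rad(-8.4)
def quat(ang):
    """tool down, closing line along world angle ang; the half turn nearest the present joints"""
    y=np.array([np.cos(ang),np.sin(ang),0]); z=np.array([0,0,-1.])
    return [R.from_matrix(np.c_[np.cross(s*y,z),s*y,z]).as_quat() for s in (1,-1)]
def best(pos,ang):
    q0=np.array(manip.sense()['joint_positions']); o=[]
    for q in quat(ang):
        j=manip.ik(pos,q)
        if j is not None: o.append((abs(np.array(j)-q0).max(),abs(j[5]),q,np.round(j,2)))
    return min(o,key=lambda t:t[1])[2:] if o else (None,None)
E
python3 - <<'E'
from h import *
a=np.deg2rad(66.3); tr=np.array([.489,-.233]); wall=tr-.0555*np.array([np.cos(a),np.sin(a)])
for p,an in (((.15,.38,.40),a),((.38,-.15,.40),a),((*wall,.20),a),((*wall,.012),a),((.592,.005,.08),np.pi/2+YAW),((.592,.005,.30),np.pi/2+YAW),((.515,.233,.221),np.pi/2+YAW),((.505,.14,.35),np.pi/2+YAW)):
    print(np.round(p,3),best(p,an))
q=best((*wall,.2),a)[0]
manip.movep([.15,.38,.40],q); manip.movep([.38,-.15,.40],q); manip.movep([*(tr*.9),.28],q)
s=manip.sense(); p=optics.capture('wrist'); T=T_of(p,s); c=cloud(p,T); im=p['img'].astype(int)
print(s['time'],[(np.round(w(T,r['xyz']),3),r['confidence']) for r in models.tip_of('tray',p)])
m=(im[...,0]>im[...,2]+40)&(abs(c[...,2]-.045)<.006); print(cv2.minAreaRect(c[m][:,:2].astype(np.float32)),m.sum(),np.median(c[m][:,2]))
cv2.imwrite('pics/w1.png',p['img'])
E
```

```text
[0.15 0.38 0.4 ] (array([0.2053502 , 0.97868856, 0.        , 0.        ]), array([ 0.9 ,  0.05,  1.26, -0.  ,  1.83, -0.25]))
[ 0.38 -0.15  0.4 ] (array([ 0.97868856, -0.2053502 ,  0.        , -0.        ]), array([-0.67,  0.05,  1.26, -0.  ,  1.83,  1.32]))
[ 0.467 -0.284  0.2  ] (array([ 0.97868856, -0.2053502 ,  0.        , -0.        ]), array([-0.76,  0.4 ,  1.36, -0.  ,  1.38,  1.22]))
[ 0.467 -0.284  0.012] (array([ 0.97868856, -0.2053502 ,  0.        , -0.        ]), array([-0.76,  0.63,  1.59, -0.  ,  0.92,  1.22]))
[0.592 0.005 0.08 ] (array([ 0.99731448, -0.0732382 ,  0.        , -0.        ]), array([-0.19,  0.6 ,  1.39, -0.  ,  1.15,  1.53]))
[0.592 0.005 0.3  ] (array([ 0.99731448, -0.0732382 ,  0.        , -0.        ]), array([-0.19,  0.42,  1.04, -0.  ,  1.68,  1.53]))
[0.515 0.233 0.221] (array([0.0732382 , 0.99731448, 0.        , 0.        ]), array([ 0.22,  0.41,  1.27, -0.  ,  1.45, -1.21]))
[0.505 0.14  0.35 ] (array([0.0732382 , 0.99731448, 0.        , 0.        ]), array([ 0.04,  0.28,  1.11, -0.  ,  1.75, -1.38]))Traceback (most recent call last):
  File "<stdin>", line 6, in <module>
host.IKError: the arm cannot take that pose within its joint ranges
```

```bash
python3 - <<'E'
from h import *
a=np.deg2rad(66.3); tr=np.array([.489,-.233]); wall=tr-.0555*np.array([np.cos(a),np.sin(a)])
q=quat(a)[1] if quat(a)[1][0]*quat(a)[1][1]<0 else quat(a)[0]
manip.movep([.15,.38,.40],manip.sense()['tool_rot']); manip.movep([.38,-.15,.40],q); manip.movep([*(tr*.9),.28],q)
s=manip.sense(); p=optics.capture('wrist'); T=T_of(p,s); c=cloud(p,T); im=p['img'].astype(int)
print(s['time'],[(np.round(w(T,r['xyz']),3),r['confidence']) for r in models.tip_of('tray',p)])
m=(im[...,0]>im[...,2]+40)&(abs(c[...,2]-.045)<.006); print(cv2.minAreaRect(c[m][:,:2].astype(np.float32)),m.sum(),np.median(c[m][:,2]))
cv2.imwrite('pics/w1.png',p['img'])
E
```

```text
5.3 [(array([ 0.494, -0.23 ,  0.001]), 0.68)]
((0.469341516494751, -0.335849404335022), (0.34688445925712585, 0.1441669464111328), 79.83333587646484) 3412 0.04594384209676025
```

View pics/w1.png

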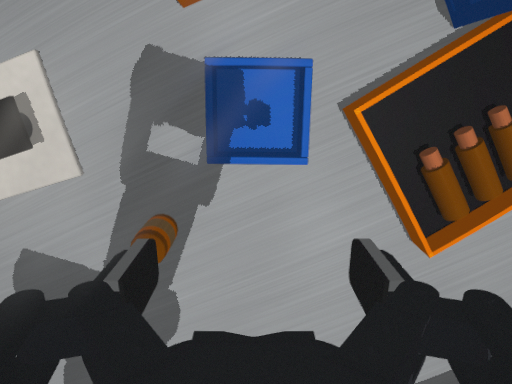

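```bash
python3 - <<'E'
from h import *
s=manip.sense(); p=optics.capture('wrist'); T=T_of(p,s); c=cloud(p,T); im=p['img'].astype(int)
v,u=np.mgrid[:384,:512]
m=(im[...,0]>im[...,2]+40)&(abs(c[...,2]-.045)<.004)&(u<330)&(u>180)&(v>40)&(v<180)
print(cv2.minAreaRect(c[m][:,:2].astype(np.float32)),m.sum(),np.median(c[m][:,2]))
sel=(u>330)&(v>40)&(v<260)&(c[...,2]>.02)&(u<512)&(im[...,2]>im[...,0]+60)
print('bin z pct',np.nanpercentile(c[sel][:,2],[50,90,99,100])); print('bin corner',c[105,346],c[250,430])
a=np.load('pics/scene_c.npy'); b=(a[...,0]>.3)&(a[...,0]<.6)&(a[...,1]<-.31)&(a[...,1]>-.42); print(np.nanpercentile(a[b][:,2],[50,90,99,100]))
E
```

```text
((0.4870927929878235, -0.23543572425842285), (0.12040753662586212, 0.11979519575834274), 65.77092742919922) 3150 0.045977555490632455
bin z pct [0.04899643 0.05330423 0.05490728 0.05644439]
bin corner [ 4.49384751e-01 -3.43441383e-01 -1.73367870e-04] [ 0.23955293 -0.37313027  0.0504266 ]
[0.00244608 0.04289459 0.05393924 0.05933277]
```

```bash
cat >> h.py <<'E'
SO=np.array([.6125,.139])
def st(x,y,o=None,a=None):
    o=SO if o is None else o; a=YAW if a is None else a
    return np.array(o)+np.array([np.cos(a)*x-np.sin(a)*y,np.sin(a)*x+np.cos(a)*y])
def qd(ang): return next(q for q in quat(ang) if q[0]*q[1]<0)
QS=qd(np.pi/2+YAW)
E
python3 - <<'E'
from h import *
a=np.deg2rad(65.9); ta=a-np.pi/2; q=qd(a); g=st(-.022,-.0555,[.4875,-.235],ta)
jaws.move_gripper(.028)
manip.movep([*g,.09],q); print(manip.movel([*g,.012],velocity=.08,guard=10), manip.sense()['force'])
jaws.move_gripper(0); s=manip.sense(); print('gap',s['finger_gap'],s['finger_force'],s['eef_pos'])
manip.movel([*g,.10],velocity=.12)
pre=st(-.022,-.1355-.10); manip.movel([*pre,.10],QS,velocity=.15)
manip.movel([*pre,.082],velocity=.1)
pl=st(-.022,-.1355); manip.movel([*pl,.082],velocity=.08)
s=manip.sense(); print('gap',s['finger_gap'],s['time'])
for n in ('scene','side'):
    p=optics.capture(n); c=cloud(p); im=p['img'].astype(int)
    m=(im[...,0]>im[...,2]+40)&(np.hypot(c[...,0]-st(0,-.08)[0],c[...,1]-st(0,-.08)[1])<.11)&(c[...,2]>.095)&(c[...,2]<.14)
    print(n,cv2.minAreaRect(c[m][:,:2].astype(np.float32)),m.sum(),np.median(c[m][:,2]),'want',st(0,-.08))
    cv2.imwrite(f'pics/{n}2.png',p['img'])
E
python3 -c "
import cv2,numpy as np
cv2.imwrite('pics/c2.png',np.hstack([cv2.resize(cv2.imread('pics/scene2.png')[120:300,180:420],(400,300)),cv2.resize(cv2.imread('pics/side2.png')[150:360,120:360],(400,350))[:300]]))"
```

```text
False [-0.53147333 -0.27674196  0.25278433]
gap 0.008044377670152892 59.30018484592438 [ 0.44500991 -0.27692039  0.01254879]
gap 0.008241817601040891 12.4917
scene ((0.6024879217147827, 0.05844318866729736), (0.11629580706357956, 0.12279273569583893), 81.59333038330078) 484 0.11164781089061582 want [0.60081336 0.05985821]
side ((0.5983412265777588, 0.06475773453712463), (0.11810076981782913, 0.11332796514034271), 81.36207580566406) 354 0.10588116738192083 want [0.60081336 0.05985821]
```

View pics/c2.png

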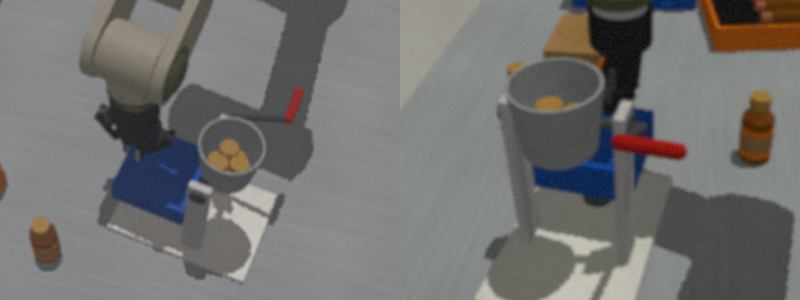

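```bash
python3 - <<'E'
from h import *
pl=st(-.022,-.1355)
print(manip.movel([*pl,.061],velocity=.04,guard=6), manip.sense()['eef_pos'])
jaws.move_gripper(.028)
manip.movel([*pl,.13],velocity=.12)
manip.movel([*st(-.10,-.17),.36],velocity=.25); print(manip.sense()['time'])
for n in ('scene','side'):
    p=optics.capture(n); c=cloud(p); im=p['img'].astype(int); T=T_of(p)
    m=(im[...,0]>im[...,2]+40)&(np.hypot(c[...,0]-st(0,-.08)[0],c[...,1]-st(0,-.08)[1])<.11)&(c[...,2]>.085)&(c[...,2]<.14)
    print(n,cv2.minAreaRect(c[m][:,:2].astype(np.float32)),m.sum(),np.percentile(c[m][:,2],[5,50,95]))
    d=c[m]; A=np.c_[d[:,:2],np.ones(len(d))]; print('slope',np.linalg.lstsq(A,d[:,2],rcond=None)[0])
    print([(np.round(w(T,r['xyz']),3),round(r['confidence'],2)) for r in models.tip_of('tray',p)+models.tip_of('handle',p)])
s=manip.sense(); manip.movep([*st(-.13,.04),.40],QS)
s=manip.sense(); p=optics.capture('wrist'); T=T_of(p,s); c=cloud(p,T); im=p['img'].astype(int); 
print([(np.round(w(T,r['xyz']),3),round(r['confidence'],2)) for r in models.tip_of('handle',p)],'want',st(-.108,.078))
m=(im[...,2]>im[...,1]+70)&(im[...,2]>im[...,0]+70)&(c[...,2]>.2); print(m.sum(), m.sum() and cv2.minAreaRect(c[m][:,:2].astype(np.float32)),s['time'])
cv2.imwrite('pics/w2.png',p['img'])
E
```

```text
True [0.57070464 0.00806004 0.0625314 ]
15.2583
scene ((0.6026411056518555, 0.06126987189054489), (0.12498939037322998, 0.12690800428390503), 79.34813690185547) 489 [0.08673078 0.093785   0.09780052]
slope [0.00677539 0.00608318 0.08890765]
[(array([0.601, 0.061, 0.054]), 0.57), (array([0.514, 0.228, 0.242]), 0.95)]
side ((0.5815021991729736, 0.09210783243179321), (0.16006624698638916, 0.07461431622505188), 34.41790771484375) 340 [0.08605987 0.09217884 0.09400456]
slope [ 0.00415377 -0.02147605  0.09098431]
[(array([0.604, 0.065, 0.045]), 0.92), (array([0.518, 0.232, 0.242]), 0.85)]
[(array([0.516, 0.232, 0.243]), 0.61), (array([ 0.395, -0.052,  0.   ]), 0.37)] want [0.51705306 0.23194021]
291 ((0.4998265206813812, 0.23356299102306366), (0.012187128886580467, 0.021479768678545952), 79.67216491699219) 16.425
```

View pics/w2.png

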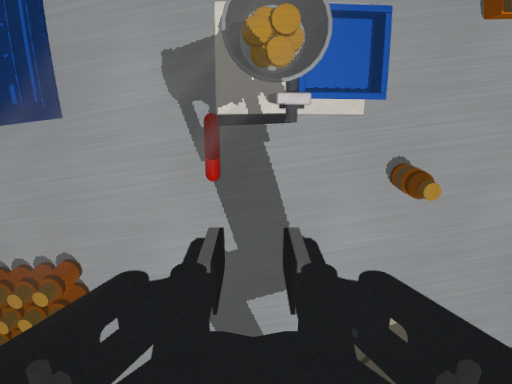

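```bash
cat >> h.py <<'E'
def bar(t,x=-.112,dz=-.022):
    b=np.deg2rad(30)+t; return [*st(x,.09*np.cos(b)),.195+.09*np.sin(b)+dz]
def swing(t0,t1,n,v,guard=None):
    for t in np.linspace(t0,t1,n+1)[1:]:
        if manip.movel(bar(t),velocity=v,guard=guard): print('guard at',t,manip.sense()['force']); return True
E
python3 - <<'E'
from h import *
jaws.move_gripper(.045)
h=bar(0); manip.movep([*h[:2],.31],QS)
print(manip.movel(h,velocity=.12,guard=10)); jaws.move_gripper(.017); s=manip.sense(); print(s['finger_gap'],s['force'],s['time'])
swing(0,1.6,6,.07,25); print(manip.sense()['force'])
swing(1.6,2.23,5,.035,25); print(manip.sense()['force'])
manip.wait(.6); print(manip.sense()['time'])
for n in ('scene','side'): cv2.imwrite(f'pics/{n}3.png',optics.capture(n)['img'])
cv2.imwrite('pics/c3.png',np.hstack([cv2.resize(cv2.imread('pics/scene3.png')[140:290,220:420],(400,300)),cv2.resize(cv2.imread('pics/side3.png')[160:340,130:370],(400,300))]))
E
```

```text
False
0.017034877068173145 [0.50707928 1.27116926 0.41767839] 18.6167
[-1.27841881  0.79020733  0.1047102 ]
[-0.14445213 -0.1010291   0.13073142]
24.5417
```

View pics/c3.png

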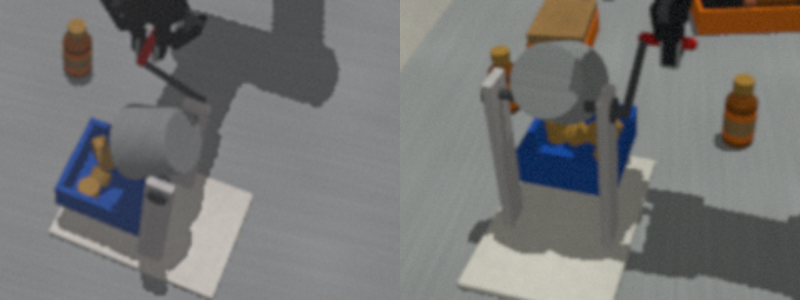

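Pot is tipped, with caps visible in the tray (~(90,170) left half, (570,130) right half). I'll nudge it towards its end stop to be sure it's empty, then return it.

```bash
python3 - <<'E'
from h import *
swing(2.23,2.30,1,.03,12); manip.wait(1.0)
swing(2.23,1.6,4,.05,25); swing(1.6,0,7,.07,25)
print('f',manip.sense()['force'])
h=bar(0); e=bar(-.12); print('press',manip.movel(e,velocity=.02,guard=12),manip.sense()['force'],np.array(manip.sense()['eef_pos'])-h)
manip.movel(bar(0),velocity=.02) 
jaws.move_gripper(.045); p=bar(0); manip.movel([*p[:2],.36],velocity=.12)
manip.movep([*st(-.15,-.04),.42],QS)
s=manip.sense(); q=optics.capture('wrist'); cv2.imwrite('pics/w4.png',q['img']); T=T_of(q,s)
print([(np.round(w(T,r['xyz']),3),round(r['confidence'],2)) for r in models.tip_of('handle',q)],'want',bar(0,-.108,0))
n=optics.capture('side'); cv2.imwrite('pics/side4.png',n['img']); T=T_of(n); c=cloud(n); im=n['img'].astype(int)
print([(np.round(w(T,r['xyz']),3),round(r['confidence'],2)) for t in('handle','pot_mouth') for r in models.tip_of(t,n)],manip.sense()['time'])
m=(im[...,2]>im[...,1]+70)&(im[...,2]>im[...,0]+70)&(c[...,2]>.2)&(abs(c[...,0]-.52)<.06); print(m.sum(),np.median(c[m],0))
o=np.load('pics/side_i.npy').astype(int); c=np.load('pics/side_c.npy'); m=(o[...,2]>o[...,1]+70)&(o[...,2]>o[...,0]+70)&(c[...,2]>.2)&(abs(c[...,0]-.52)<.06); print('before',m.sum(),np.median(c[m],0))
cv2.imwrite('pics/c4.png',np.hstack([cv2.resize(q['img'],(400,300)),cv2.resize(n['img'][160:340,130:370],(400,300))]))
E
```

```text
f [ 0.33146845 -0.79696824  0.2395854 ]
press True [-0.08942375 -1.72292873  0.50292305] [ 0.00032909  0.00143366 -0.0060491 ]
[(array([0.515, 0.234, 0.241]), 0.94), (array([0.615, 0.155, 0.251]), 0.25)] want [np.float64(0.5170446332817108), np.float64(0.23188311452937457), np.float64(0.24)]
[(array([0.581, 0.047, 0.078]), 0.52), (array([0.61 , 0.144, 0.197]), 0.36), (array([0.615, 0.162, 0.248]), 0.96)] 34.3833
322 [0.51800041 0.2373761  0.24338976]
before 318 [0.51954657 0.23744741 0.24382727]
```

View pics/c4.png

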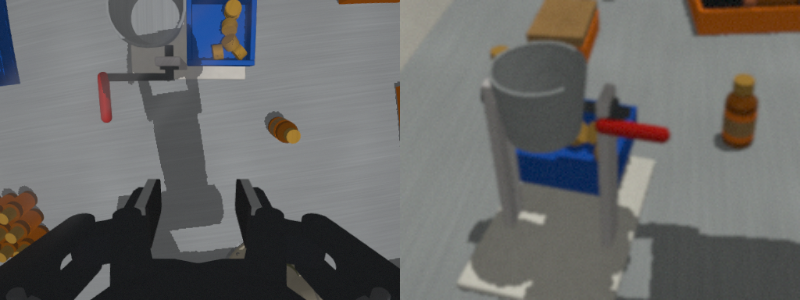

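```bash
python3 - <<'E'
from h import *
jaws.move_gripper(0)
h=bar(0,-.115); manip.movep([*h[:2],.30],QS)
print('press',manip.movel([*h[:2],.238],velocity=.03,guard=8),manip.sense()['eef_pos'],h)
manip.movel([*h[:2],.33],velocity=.12); manip.movep([*st(-.10,-.10),.42],QS)
s=manip.sense(); q=optics.capture('wrist'); T=T_of(q,s); c=cloud(q,T); im=q['img'].astype(int)
print([(np.round(w(T,r['xyz']),3),round(r['confidence'],2)) for r in models.recognise('cap0',q)])
cv2.imwrite('pics/w5.png',q['img']); print(manip.sense()['time'])
m=(im[...,0]>im[...,2]+40)&(abs(c[...,2]-.095)<.006)&(np.hypot(c[...,0]-.6,c[...,1]-.06)<.11); d=c[m]
print(cv2.minAreaRect(d[:,:2].astype(np.float32)),m.sum(),np.linalg.lstsq(np.c_[d[:,:2],np.ones(len(d))],d[:,2],rcond=None)[0])
cv2.imwrite('pics/c5.png',cv2.resize(q['img'][:220,130:440],(800,568)))
E
```

```text
press True [0.51011613 0.2329175  0.24687888] [np.float64(0.5101197269509699), np.float64(0.23290569572931147), np.float64(0.218)]
[(array([0.603, 0.04 , 0.081]), 0.77), (array([0.567, 0.072, 0.083]), 0.77), (array([0.577, 0.047, 0.084]), 0.68), (array([0.634, 0.035, 0.088]), 0.58), (array([0.56 , 0.027, 0.083]), 0.55), (array([0.62 , 0.03 , 0.078]), 0.44), (array([0.614, 0.173, 0.215]), 0.25)]
38.9583
((0.5996535420417786, 0.059516631066799164), (0.12019122391939163, 0.11907672882080078), 81.66725158691406) 2212 [-0.00170287 -0.00126971  0.09689064]
```

View pics/c5.png

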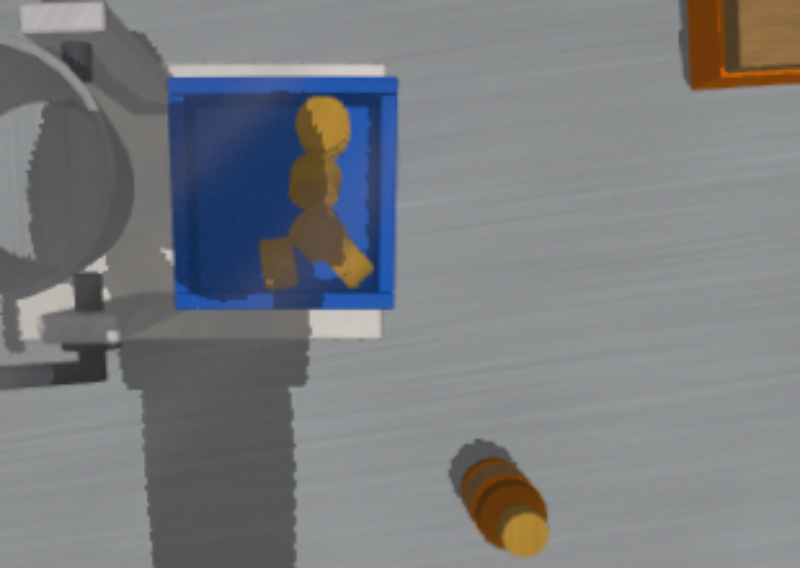

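```bash
python3 - <<'E'
from h import *
manip.movep([*st(-.08,-.03),.45],QS)
s=manip.sense(); q=optics.capture('wrist'); T=T_of(q,s); c=cloud(q,T); im=q['img'].astype(int)
print([(np.round(w(T,r['xyz']),3),round(r['confidence'],2)) for r in models.recognise('cap0',q)],s['time'])
m=(im[...,2]>im[...,0]+50)&(abs(c[...,0]-.6)<.055)&(abs(c[...,1]-.06)<.055); print('gold px z',np.percentile(c[m][:,2],[2,25,50,75,98]))
g=(np.hypot(c[...,0]-.6155,c[...,1]-.159)<.035)&(c[...,2]>.17); print('pot gold px',((im[...,2]>im[...,0]+50)&g).sum(),g.sum(),np.percentile(c[g][:,2],[1,25,50,75]))
v,u=np.where(m); x=int(u.mean()); y=int(v.mean()); a=im[max(0,y-60):y+60,max(0,x-150):x+70].astype(np.uint8)
cv2.imwrite('pics/c6.png',cv2.resize(a,(800,int(800*a.shape[0]/a.shape[1])),interpolation=cv2.INTER_CUBIC))
E
```

```text
[(array([0.604, 0.045, 0.082]), 0.85), (array([0.57 , 0.075, 0.081]), 0.69), (array([0.562, 0.03 , 0.084]), 0.66), (array([0.577, 0.044, 0.081]), 0.56)] 39.3667
gold px z [0.07258155 0.08066267 0.08375209 0.0902942  0.09353155]
pot gold px 0 2801 [0.17911382 0.18063077 0.18123095 0.18191674]
```

View pics/c6.png

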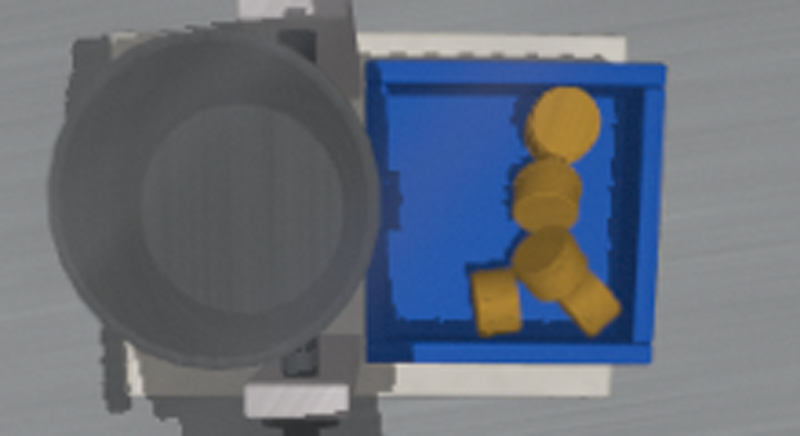

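The pot is empty, and the tray holds six caps. The one at (565,125) tops out at z ≈ 0.092, so it's a stack of two (0.055 + 2×0.018).

```bash
python3 -c "
from h import *
print(manip.sign_off())"
```

```text
the job is handed in; nothing more can be done
None
```

The job is handed in at about 39 s: the tray sits level and square on the pedestal, the pot is empty and back against its upright stop, and the bottles and carton were not touched; I count six caps in the tray, one of them inferred from the height of a two-cap stack.

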